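Set the screw of the card press: bottom it, then back off a quarter turn

TASK

The small card press on the desk holds a banded stack of cards. Turn its wing screw clockwise (seen from above) until it bottoms, feeling for the stop, then back it off a quarter turn so that the cards can just slide, and let go. Do not drag or twist the press round on the desk, and leave the things around it where they are.

Things in the scene. Friction and masses are not known exactly. Their poses are not given: they have to be found in the camera images.
- press: card press loose on the desk, about 1 kg, on rubber feet: base plate 140 (x) x 120 (y) mm, top 18 mm up; bridge along y: posts at y = +-44 mm, crossbar 30 x 104 mm, top 66 mm (collar on it 70 mm) above the desk; a card stack is fixed in it. Origin on the screw axis at desk level. A twist over some 0.35 N m or a push of a few newtons slides it
- wings (a point): middle of the screw's wings, on its upright axis, 88 mm above the desk: a flat-sided brass bar with rounded ends, 40 mm long (this point's x), 9 mm thick (y), 22 mm high (77 to 99 mm above the desk); pinch its 9 mm from above. Turns freely (rubbing 0.04 N m) to a hard stop
- foot (a point): underside of the screw's round foot (24 mm across), on its axis; level with seat when bottomed. Right-hand thread, 1.25 mm a turn (0.31 mm a quarter). At the start it is 60 to 170 degrees of turn above its stop; the wings' direction at the stop differs every time and cannot be seen, only felt as the torque rises at the stop
- seat (a point): point on the top of the held card stack below the foot, 29 mm above the desk; fixed to the press
- corner (a point): far left corner of the press's base plate, 70, 60, 18 mm from the press's origin; fixed to the press
- small_jar_0: bystander: small dark screw jar, 42 mm across, 58 mm high, left of the press; origin under its centre
- small_jar_1: bystander: small white screw jar, 37 mm across, 48 mm high, right of the press; origin under its centre
- wipe_packet: bystander: packet of wipes, 53 x 97 mm, 40 mm high, behind the press; origin under its centre

How it is judged:
By the outcome, as a careful person would: the job done as asked, in the order asked, and still so for the second after the job is handed in, with the robot touching nothing.
It also fails if it takes over 72 s, if anything falls off the work surface, if the arm or the gripper's body presses on something with over 40 N, if the wrist force passes 120 N, or if a joint passes its speed limit or range.

ROBOT

A 6-joint arm with a two-finger parallel gripper is mounted at the origin on a cart in front of the work surface, level with it; the furniture and walls round the work are solid. World frame = base frame: x ahead of the robot, y to its left, z up, the work surface at z = 0. Lengths are in mm, angles in rad, forces in N, time in s.
With the tool pointing down it reaches from about 325 to 775 mm from the base axis. Payload 5.5 kg.
Tool frame: the origin (TCP) lies on the centre line of the jaws, within the pads' length; the fingertips stand 17 mm ahead of it and the grasp point (between the pads) lies 2 mm behind it; z points along the fingers, y is the line along which they close (so a half turn about z gives the same grasp; the last joint's range is limited). The gripper opens to 85 mm and grips with 20 to 120 N. Pads are 22 mm wide; open, the fingers measure 114 mm over their backs; the gripper's body (76 mm by 85 mm) begins 54 mm behind the grasp point. The pads swing forward as they close: fully open they stand 13 mm farther back than shut.
Start: joints at [1.225, 0.091, 1.231, -0, 1.82, -0.057], TCP at [170.885, 575.165, 213.175] pointing down, gripper open.
Joint ranges: [-2.87, 2.87], [-0.86, 2.18], [0.17, 2.46], [-1.51, 4.65], [0.06, 2.69], [-2.65, 2.65]. Speed limits (rad/s): [2.57, 2.57, 3.01, 3.14, 3.14, 3.14].

INTERFACE

Orientations are given as a unit quaternion [x, y, z, w].
In Python, from workcell import bot, eyes, ticket gives the robot as it stands. The module is installed in compiled form; this text tells all that it offers.
- The arm moves only by the tool jog_arm, never from a script. Its argument "targets" is a list that holds one entry, the list of rows, each a list of 7 numbers: the opening, from -1 (shut) to 1 (fully open), then the shift along the tool's x, y, z in mm, then the turn, a rotation vector about the tool's x, y, z in degrees. In form: [[[hand, x, y, z, wx, wy, wz], ...]]. A call has exactly 10 rows; each row is the pose to reach, as a shift and turn from the pose commanded when the call began, along the tool's axes at that moment; what a row does not reach only later rows make up. A row lasts 1/12 s, in which the tool goes at most 41.7 mm and 7.16 degrees, less where a joint would pass 70% of its speed; a pose out of reach is approached as far as the arm can. A call with a gripper value outside its range is refused whole. The fingers move at their own pace and stop on an object; "force" is the grip in N (left out, the last holds). Time passes only in rows, so rows that repeat a pose let the fingers close, or fill a call up. It gives the time, the measured TCP pose, the force, the opening and the grip force at its end, in the units of the state.
- bot.sense(): the state, without advancing time (a new reading comes with each control period).
- eyes.snapshot(name): name is "scene" or "side" or "wrist"; returns the picture (384x512x3 uint8, red, green, blue); there is no depth.
- eyes.camera_info(name): a dict with "fx", "fy", "cx", "cy" (pixels), "k1" (the pictures are not rectified: a ray, as slopes to the right and down, at radius r is drawn at 1 + k1 r^2 times it, then the intrinsics apply), "world_from_camera" (4x4, takes a point from camera to world coordinates). Camera axes: x right, y up, looking along -z (the intrinsics and any distortion apply to the point x, -y, -z); pixel columns grow to the right and rows downward; lengths in mm; the calibration is good to about 2 mm. A picture is of the moment at which its call begins: read the wrist's pose just before it. camera_info takes no time and is no camera call; for the wrist camera it gives the pose at the moment of the call.
- ticket.job_done(): hands the job in; it is judged then, once.
The state is a dict: "time_s": time; "qpos": joint angles; "joint_velocities": joint speeds; "joint_efforts": joint torques, N m; "eef_pos": TCP position; "orientation": TCP orientation; "ft_force": force on the tool from outside, world axes, zero at the start; "torque": the same for the moment, N m; "opening": finger opening in mm; "finger_force": force on a finger pad.
Only numpy, scipy, OpenCV 4.12 (cv2) and the standard library are available. Lean on these libraries where they do the work, as an engineer would, in place of code of your own. Each camera call takes 0.05 s, during which the arm holds its last target. There are 200 camera calls.

## Working session

There is one attempt and no reset: what is moved stays moved. The work goes in short steps, Python scripts to look and compute and a tool call to move; the robot and the scene stay as the last step left them, time stands still between calls to the robot, and variables do not carry over. Pictures are saved under pics/ and viewed, at most 10 in all, crops included, and the job is handed in when it is done.

Besides the shell and the picture viewer there is one more tool, called after "Call:" as a command line: name --argument value ..., lists and objects as JSON in quotes. jog_arm: Moves the arm, as the interface text tells. Its arguments: {"type":"object","properties":{"targets":{"type":"array","items":{"type":"array","items":{"type":"array","items":{"type":"number"}}}},"force":{"type":"number"}},"required":["targets"]}

```bash
mkdir -p pics
python3 - <<'E'
from workcell import bot,eyes
import cv2,numpy as np
s=bot.sense();print(s)
for n in("scene","side"):
    im=eyes.snapshot(n);cv2.imwrite(f"pics/{n}0.png",im[:,:,::-1]);c=eyes.camera_info(n);print(n,c)
E
```

```text
{'time_s': 0.0, 'qpos': array([ 1.22529798e+00,  9.18364773e-02,  1.23189831e+00,  6.34179527e-06,
        1.81981754e+00, -5.66965400e-02]), 'joint_velocities': array([-0.00127218, -0.00067709, -0.00018324, -0.00010618,  0.00106686,
        0.00017317]), 'joint_efforts': array([ 1.23957325e-04, -4.58744752e+01, -4.18011189e+01, -1.49286675e-04,
        1.19543384e-02, -2.14737207e-05]), 'eef_pos': array([170.7681613 , 574.84172547, 212.05730378]), 'orientation': array([ 1.43898756e-01,  9.89591930e-01, -9.59475972e-04, -1.98728963e-04]), 'ft_force': array([-0.2503567 , -0.89441641,  0.29833542]), 'torque': array([ 0.01089696,  0.01109974, -0.05985867]), 'finger_force': 0.0, 'opening': 84.85292327716255}
scene {'fx': 377.8905479905342, 'fy': 377.8905479905342, 'cx': 260.71305731994465, 'cy': 191.84760449229427, 'k1': 0.03639166529039425, 'world_from_camera': array([[-7.41492668e-01,  5.08740580e-01, -4.37460451e-01,
         2.16291745e+02],
       [-6.70792110e-01, -5.76704758e-01,  4.66314880e-01,
         4.18764731e+02],
       [-1.50522212e-02,  6.39214083e-01,  7.68881517e-01,
         7.14993943e+02],
       [ 0.00000000e+00,  0.00000000e+00,  0.00000000e+00,
         1.00000000e+00]])}
side {'fx': 407.2204267406834, 'fy': 407.2204267406834, 'cx': 255.36577414042875, 'cy': 189.98200401572967, 'k1': -0.11600066351282041, 'world_from_camera': array([[ 9.71161483e-01,  1.26857699e-01, -2.01872479e-01,
         4.17602963e+02],
       [-2.38011134e-01,  5.65561444e-01, -7.89614433e-01,
        -6.26926171e+02],
       [ 1.40026207e-02,  8.14891021e-01,  5.79445036e-01,
         5.61748216e+02],
       [ 0.00000000e+00,  0.00000000e+00,  0.00000000e+00,
         1.00000000e+00]])}
```

View pics/scene0.png

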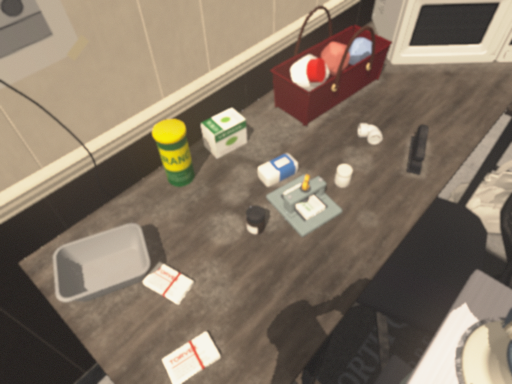

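View pics/side0.png

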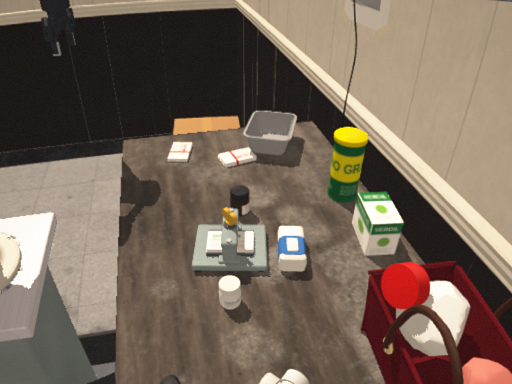

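The press is at about (304,203) in scene and (231,247) in side. The gold wings are at about (306,183) in scene and (231,216) in side. The jars and the packet stand close around the press.

```bash
cat > h.py <<'E'
import numpy as np,cv2
from workcell import bot,eyes
def ray(c,u,v):
    x,y=(u-c["cx"])/c["fx"],(v-c["cy"])/c["fy"]; K=c["k1"]
    r=rd=np.hypot(x,y)
    for _ in range(20): r=rd/(1+K*r*r)
    s=r/rd if rd else 1
    M=c["world_from_camera"]; d=M[:3,:3]@np.array([x*s,-y*s,-1]); return M[:3,3],d
def onz(c,u,v,z):
    o,d=ray(c,u,v); return o+d*(z-o[2])/d[2]
def tri(a,b):
    A=np.zeros((3,3));B=np.zeros(3)
    for o,d in(a,b):
        d=d/np.linalg.norm(d);P=np.eye(3)-np.outer(d,d);A+=P;B+=P@o
    return np.linalg.solve(A,B)
def gold(im,box):
    u0,v0,u1,v1=box;h=cv2.cvtColor(im[v0:v1,u0:u1],cv2.COLOR_RGB2HSV)
    m=cv2.inRange(h,(14,110,90),(34,255,255))
    n,l,s,c=cv2.connectedComponentsWithStats(m)
    i=1+s[1:,4].argmax();m=(l==i);ys,xs=np.nonzero(m)
    return np.c_[xs+u0,ys+v0].astype(float)
E
python3 - <<'E'
from h import *
R=[];
for n,b in(("scene",(280,165,330,205)),("side",(210,195,255,240))):
    im=cv2.imread(f"pics/{n}0.png")[:,:,::-1].copy();c=eyes.camera_info(n);p=gold(im,b)
    print(n,len(p),p.min(0),p.max(0),p.mean(0));R.append(ray(c,*p.mean(0)));print(onz(c,*p.mean(0),88))
    # base outline
    h=cv2.cvtColor(im,cv2.COLOR_RGB2HSV);print(h[(215,262)[n=="side"],(300,212)[n=="side"]])
print(tri(*R))
a=cv2.imread("pics/scene0.png")[160:240,255:355];b=cv2.imread("pics/side0.png")[185:285,180:305]
a=cv2.resize(a,(500,400),interpolation=2);b=cv2.resize(b,(500,400),interpolation=2)
cv2.imwrite("pics/c.png",np.hstack([a,b])[:, :].copy() if 0 else cv2.resize(np.hstack([a,b]),(800,320)))
E
```

```text
scene 92 [302. 174.] [309. 190.] [305.65217391 182.42391304]
[517.027971   -46.79806575  88.        ]
[ 16  34 126]
side 194 [222. 207.] [237. 225.] [229.13917526 216.22680412]
[515.71968006 -51.71207026  88.        ]
[ 37  24 193]
[517.1234902  -48.39409844  85.68865175]
```

View pics/c.png

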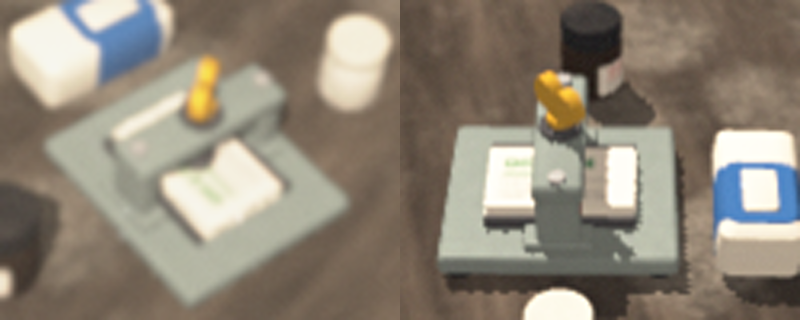

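Triangulation puts the wings at about (517, -48). The crops show the bar pointing at roughly -45° in world, so I'll move above it first and refine with the wrist camera.

Call:
jog_arm --targets '[[[1,-26,-25,0,0,0,0],[1,-65,-63,0,0,0,0],[1,-93,-91,0,0,0,0],[1,-121,-119,0,0,0,0],[1,-149,-146,0,0,0,0],[1,-177,-174,0,0,0,0],[1,-205,-201,0,0,0,0],[1,-233,-229,0,0,0,0],[1,-261,-256,0,0,0,0],[1,-285,-280,0,0,0,0]]]'

```text
time_s: 0.93
eef_pos: [364.9, 223.3, 212.9]
orientation: [0.144, 0.99, -0.0, 0.0]
ft_force: [1.0, -0.2, 0.0]
opening: 85.4
finger_force: 0.0
```

Call:
jog_arm --targets '[[[1,-28,-27,0,0,0,4],[1,-56,-55,0,0,0,8],[1,-84,-82,0,0,0,12],[1,-112,-109,0,0,0,16],[1,-140,-137,0,0,0,20],[1,-168,-164,0,0,0,24],[1,-196,-192,0,0,0,28],[1,-216,-211,0,0,0,28],[1,-224,-219,0,0,0,28],[1,-224,-219,0,0,0,28]]]'

```text
time_s: 1.77
eef_pos: [517.0, -50.2, 211.9]
orientation: [0.38, 0.925, -0.0, -0.001]
ft_force: [-0.2, 0.5, -0.0]
opening: 85.3
finger_force: 0.0
```

Run:
```python
from h import *
s=bot.sense();print(s['time_s'],s['qpos'],s['eef_pos'],s['orientation'],s['ft_force'],s['torque'])
c=eyes.camera_info("wrist");im=eyes.snapshot("wrist");print(c)
cv2.imwrite("pics/w1.png",im[:,:,::-1])
```

```text
1.7667 [-1.61975985e-01 -1.23881990e-01  1.44561280e+00 -3.98155980e-04
  1.82210557e+00 -9.52361944e-01] [516.98312582 -50.16821142 211.90487708] [ 3.80423521e-01  9.24811683e-01 -4.41703270e-04 -1.04913248e-03] [-0.1620508   0.52221555 -0.0433876 ] [-0.03654303  0.01560814  0.01360993]
{'fx': 308.6294817406105, 'fy': 308.6294817406105, 'cx': 252.3070153480761, 'cy': 198.93340921457101, 'k1': -0.06614811242003074, 'world_from_camera': array([[ 7.03961544e-01, -6.71512999e-01, -2.31318910e-01,
         4.56459757e+02],
       [ 7.10237343e-01,  6.65105294e-01,  2.30646625e-01,
         8.91083681e+00],
       [-1.03077524e-03, -3.26657682e-01,  9.45142157e-01,
         3.72465390e+02],
       [ 0.00000000e+00,  0.00000000e+00,  0.00000000e+00,
         1.00000000e+00]])}
```

View pics/w1.png

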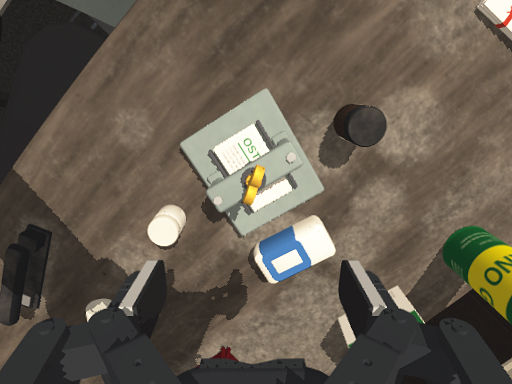

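The wrist view shows the press near (252,162) and the gold wings from (247,200) to (260,168). The jars are at (360,124) and (167,226), the packet at (294,248), and the view of the wings is clear.

Run:
```python
from h import *
c=eyes.camera_info("wrist");im=cv2.imread("pics/w1.png")[:,:,::-1].copy()
p=gold(im,(225,150,285,220))
for z in(88,99):
    q=np.array([onz(c,*t,z)[:2] for t in p]);h=cv2.convexHull(q.astype(np.float32))
    print(z,len(p),q.mean(0),cv2.minAreaRect(h))
    w,V=np.linalg.eigh(np.cov(q.T));print(np.degrees(np.arctan2(V[1,1],V[0,1])))
# base outline: greenish gray
hs=cv2.cvtColor(im,cv2.COLOR_RGB2HSV);print(hs[130,205],hs[215,240],hs[110,150],hs[60,250])
L=im.astype(int);m=((L[...,1]-L[...,0]>2)&(L[...,1]>80)).astype(np.uint8);m[280:]=0
m=cv2.morphologyEx(m,cv2.MORPH_OPEN,np.ones((3,3)))
n,l,s,_=cv2.connectedComponentsWithStats(m);i=l[130,205];print(i,s[i])
ys,xs=np.nonzero(l==i);q=np.array([onz(c,x,y,18)[:2] for x,y in zip(xs,ys)],np.float32)
r=cv2.minAreaRect(cv2.convexHull(q));print(r,cv2.boxPoints(r))
o=cv2.resize(im[140:230,200:310],(770,630//1),interpolation=2)[:590]
mm=np.zeros(im.shape[:2],np.uint8);pi=p.astype(int);mm[pi[:,1],pi[:,0]]=255
g=cv2.resize(np.hstack([im[150:220,220:290,::-1],cv2.merge([mm]*3)[150:220,220:290]]),(800,400),interpolation=0)
cv2.imwrite("pics/w1c.png",g)
```

```text
88 485 [515.5176761  -47.72325558] ((514.8551025390625, -48.86228561401367), (15.145820617675781, 40.54466247558594), 21.60224723815918)
116.1339479040941
99 485 [513.2139486  -45.48318769] ((512.576904296875, -46.57823181152344), (14.561054229736328, 38.97932434082031), 21.602216720581055)
116.1339479040941
[ 41  26 186] [ 39  23 186] [ 15  74 110] [13 76 91]
12 [ 181   89  142  146 7823]
((514.60400390625, -50.55424499511719), (124.91653442382812, 138.0175323486328), 76.61672973632812) [[ 433.01245    -95.34333  ]
 [ 567.2819    -127.2894   ]
 [ 596.19556     -5.7651596]
 [ 461.9261      26.180908 ]]
```

View pics/w1c.png

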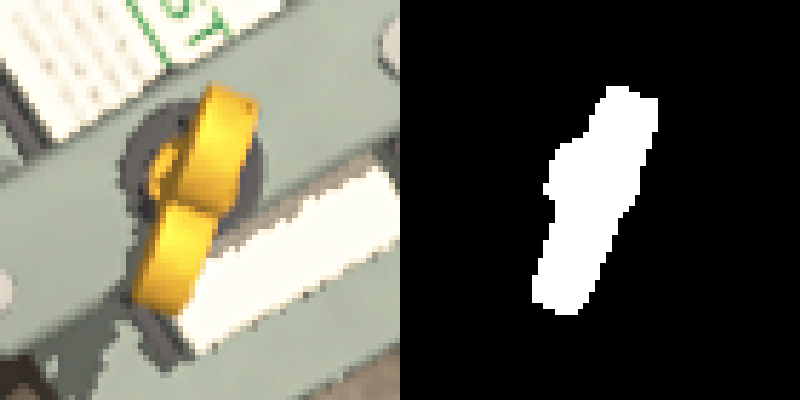

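The mask is skewed by oblique viewing, so I'll put the camera straight above the wings to get their direction and axis without parallax.

Call:
jog_arm --targets '[[[1,-20,0,12,0,0,0],[1,-41,0,25,0,0,0],[1,-62,0,38,0,0,0],[1,-82,1,50,0,0,0],[1,-82,1,50,0,0,0],[1,-82,1,50,0,0,0],[1,-82,1,50,0,0,0],[1,-82,1,50,0,0,0],[1,-82,1,50,0,0,0],[1,-82,1,50,0,0,0]]]'

```text
time_s: 2.65
eef_pos: [575.9, -104.3, 164.4]
orientation: [0.379, 0.926, 0.0, 0.001]
ft_force: [-0.4, 0.4, 0.6]
opening: 85.3
finger_force: 0.0
```

Run:
```python
from h import *
s=bot.sense();print(s['time_s'],s['eef_pos'],s['orientation'])
c=eyes.camera_info("wrist");im=eyes.snapshot("wrist");cv2.imwrite("pics/w2.png",im[:,:,::-1]);print(c["world_from_camera"][:3,3])
p=gold(im,(200,20,310,180));print(p.min(0),p.max(0))
for z in(88,99):
    q=np.array([onz(c,*t,z)[:2] for t in p]);h=cv2.convexHull(q.astype(np.float32))
    print(z,len(p),q.mean(0),cv2.minAreaRect(h))
    w,V=np.linalg.eigh(np.cov(q.T));print(np.degrees(np.arctan2(V[1,1],V[0,1])))
u,v=p.mean(0).astype(int)
cv2.imwrite("pics/w2c.png",cv2.resize(im[max(v-50,0):v+50,u-65:u+65,::-1],(780,600),interpolation=0))
print(u-65,v-50)
```

```text
2.65 [ 575.85605596 -104.2734971   164.42363608] [3.78621810e-01 9.25551014e-01 1.95048627e-04 8.98641264e-04]
[514.43376921 -45.38437289 324.69327591]
[236.  70.] [264. 126.]
88 808 [516.34268102 -49.38003664] ((516.4832153320312, -49.679351806640625), (14.660540580749512, 40.25225067138672), 17.48406219482422)
115.22972878776258
99 808 [516.25396693 -49.19434357] ((516.3880615234375, -49.479766845703125), (13.979254722595215, 38.381568908691406), 17.483657836914062)
115.22972878776258
184 47
```

View pics/w2c.png

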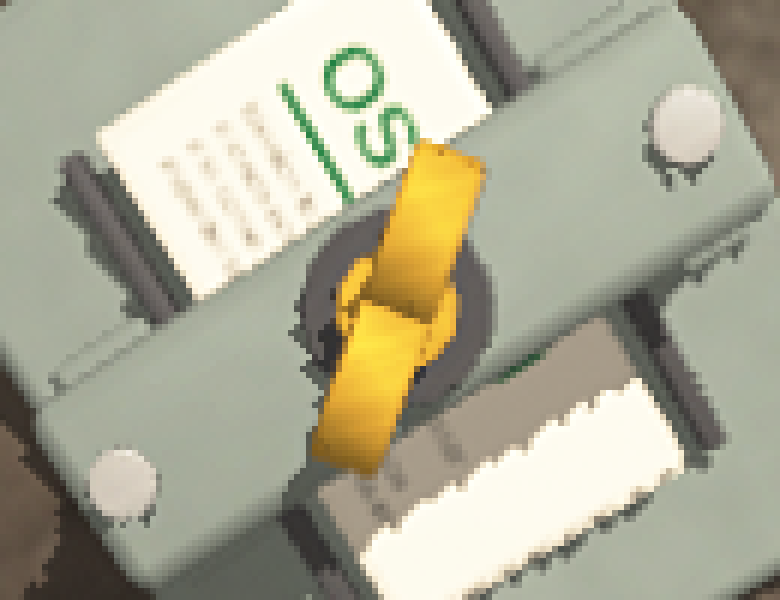

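Viewed from straight above, the bar's end centres are at crop (452,153) and (347,463), and its long edges run (415,143)→(313,457) and (485,165)→(378,472). The round hub is centred near (400,313).

Run:
```python
from h import *
c=eyes.camera_info("wrist")
f=lambda x,y,z:onz(c,184+x/6-.5,47+y/6-.5,z)[:2]
for a,b in(((452,153),(347,463)),((415,143),(313,457)),((485,165),(378,472))):
    A,B=f(*a,90),f(*b,90);d=A-B;print(A,B,np.hypot(*d),np.degrees(np.arctan2(d[1],d[0])),(A+B)/2)
print("hub",f(400,313,80))
print("rivets",f(687,125,66),f(123,484,66),(f(687,125,66)+f(123,484,66))/2)
s=bot.sense();print(s['eef_pos'],s['orientation'],s['qpos'])
from scipy.spatial.transform import Rotation as R
print(R.from_quat(s['orientation']).as_matrix())
# check fingertips midpoint vs TCP: project TCP axis
```

```text
[508.1388205 -32.3486603] [524.97825606 -66.88119831] 38.419562355108624 115.99569922862354 [516.55853828 -49.6149293 ]
[504.26794517 -34.68998986] [521.50184637 -69.3623294 ] 38.7192262309111 116.4296932843467 [512.88489577 -52.02615963]
[511.84752237 -30.49191018] [528.45740877 -64.91815496] 38.223744663845096 115.75626062824315 [520.15246557 -47.70503257]
hub [516.95246745 -49.78559631]
rivets [526.38826168  -6.65837925] [506.39322014 -92.94965495] [516.39074091 -49.8040171 ]
[ 575.83450743 -104.43003173  164.14993929] [3.78733419e-01 9.25505512e-01 1.53241662e-04 7.21527469e-04] [-2.37587098e-01  4.53771862e-02  1.36503771e+00  8.72561250e-05
  1.72970503e+00 -1.03151456e+00]
[[-7.13120954e-01  7.01039512e-01  1.45163078e-03]
 [ 7.01039954e-01  7.13121948e-01 -2.62881124e-04]
 [-1.21947982e-03  8.30185137e-04 -9.99998912e-01]]
```

Call:
jog_arm --targets '[[[1,27,-1,10,0,0,6.5],[1,54,-2,20,0,0,13],[1,80.6,-2.5,30,0,0,19.5],[0.2,80.6,-2.5,45,0,0,19.5],[-0.45,80.6,-2.5,60,0,0,19.5],[-0.45,80.6,-2.5,71,0,0,19.5],[-0.45,80.6,-2.5,71,0,0,19.5],[-0.45,80.6,-2.5,71,0,0,19.5],[-0.45,80.6,-2.5,71,0,0,19.5],[-0.45,80.6,-2.5,71,0,0,19.5]]]' --force 20

```text
time_s: 3.53
eef_pos: [517.4, -50.5, 93.4]
orientation: [0.53, 0.848, 0.0, 0.001]
ft_force: [0.0, -0.4, 0.1]
opening: 23.5
finger_force: 0.0
```

Run:
```python
from h import *
s=bot.sense();print(s)
im=eyes.snapshot("wrist");cv2.imwrite("pics/w3.png",im[:,:,::-1])
cv2.imwrite("pics/w3c.png",cv2.resize(im[150:330,130:370,::-1],(800,600),interpolation=0))
```

```text
{'time_s': 3.5333, 'qpos': array([-1.62684895e-01, -1.17843833e-01,  1.64954177e+00,  5.38348395e-06,
        1.60808059e+00, -6.15358350e-01]), 'joint_velocities': array([ 0.00149446, -0.00102112,  0.00157403, -0.0002698 , -0.00186551,
       -0.00072602]), 'joint_efforts': array([ 3.39379767e-02, -3.60624504e+01, -4.11718225e+01,  2.47383643e-03,
        8.37903237e-03, -2.05840429e-04]), 'eef_pos': array([517.36293106, -50.46071295,  93.42134431]), 'orientation': array([5.30390455e-01, 8.47752996e-01, 3.52677697e-04, 8.35694067e-04]), 'ft_force': array([ 0.02745578, -0.4009541 ,  0.13182643]), 'torque': array([0.00215742, 0.0034202 , 0.01179357]), 'finger_force': 0.0, 'opening': 23.45807181428615}
```

View pics/w3c.png

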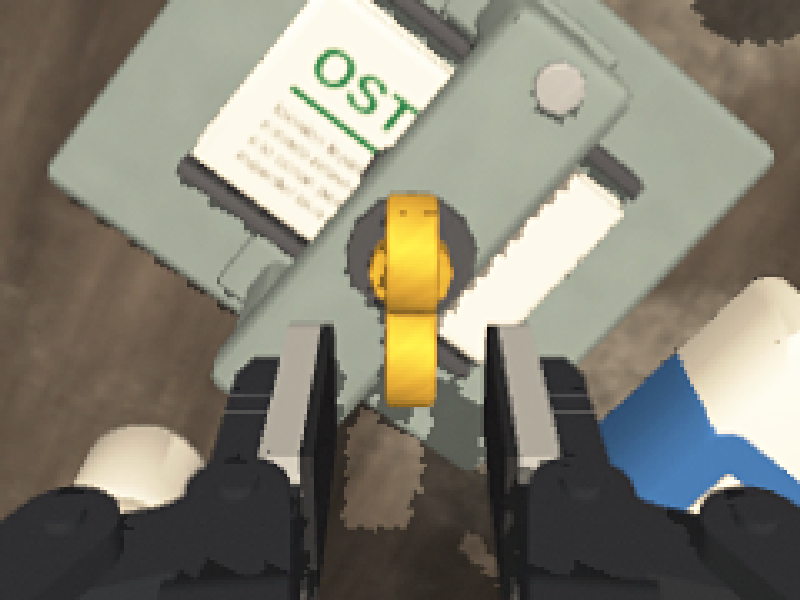

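The bar is parallel to the pads and centred between them: bar x≈412, pad inner tips at 333 and 487. I'll check the camera-to-tool offset along the bar with the visible pad tips.

Run:
```python
from h import *
from scipy.spatial.transform import Rotation as R
c=eyes.camera_info("wrist");s=bot.sense();M=R.from_quat(s['orientation']).as_matrix();t=s['eef_pos'];print(t)
for n,x,y in(("L",333,325),("R",487,325),("padLbot",333,520)):
    for tip in(13,17):
        w=onz(c,130+x/3.333,150+y/3.333,t[2]-tip);print(n,tip,M.T@(w-t))
f=lambda x,y,z:onz(c,130+x/3.333,150+y/3.333,z)
for n,p in(("hub",f(411,272,80)),("ends",(f(412,195,90)+f(412,405,90))/2)):print(n,p,M.T@(p-t))
```

```text
[517.34117807 -50.44123859  93.34260312]
L 13 [ -8.05481207 -14.93702323  12.98651337]
L 17 [-10.19192546 -15.26186819  16.98821656]
R 13 [-8.09763801 14.19706159 13.02884236]
R 17 [-10.23573971  14.5445559   17.0315224 ]
padLbot 13 [-53.05995803 -16.12995424  13.03044604]
padLbot 17 [-56.2356737  -16.48232895  17.03316309]
hub [515.96184078 -47.99648133  80.        ] [ 2.81534467 -0.19047642 13.33949101]
ends [516.76517958 -49.35284019  90.        ] [ 1.23409259 -0.04678673  3.34128829]
```

The pad tips look about 35 mm nearer to the camera than they should be. Before closing, I'll check the finger height against the bar in the side view.

Run:
```python
from h import *
a=eyes.snapshot("side");b=eyes.snapshot("scene")
a=cv2.resize(a[170:270,180:280],(400,600//1),interpolation=2) if 0 else cv2.resize(a[150:250,182:282],(400,400),interpolation=2)
b=cv2.resize(b[115:215,256:356],(400,400),interpolation=2)
cv2.imwrite("pics/s3.png",np.hstack([a,b])[:,:,::-1])
from scipy.spatial.transform import Rotation as R
s=bot.sense();M=R.from_quat(s['orientation']).as_matrix();t=s['eef_pos']
def proj(c,w):
    T=np.linalg.inv(c["world_from_camera"]);p=T[:3,:3]@w+T[:3,3];x,y=p[0]/-p[2],-p[1]/-p[2];k=1+c["k1"]*(x*x+y*y);return c["fx"]*x*k+c["cx"],c["fy"]*y*k+c["cy"]
for n,o in(("side",(182,150)),("scene",(256,115))):
    c=eyes.camera_info(n)
    for l,q in(("tipL",(0,-12,16)),("tipR",(0,12,16)),("tcp",(0,0,0)),("-22L",(0,-12,-22)),("-22R",(0,12,-22))):
        u,v=proj(c,t+M@np.array(q,float));print(n,l,(u-o[0])*4,(v-o[1])*4)
```

```text
side tipL 170.75670751290886 291.52050592808564
side tipR 212.12169459956613 270.85887022114775
side tcp 190.7583282908421 254.236532280323
side -22L 168.060283288066 226.34215908651868
side -22R 210.73227956192545 206.12272028747736
scene tipL 222.20918950046234 283.3386005974364
scene tipR 179.7385288956416 274.61213034628327
scene tcp 203.20756520247778 259.8939853906471
scene -22L 228.5646414430828 237.1237643553975
scene -22R 184.52769651074618 228.35084902355106
```

View pics/s3.png

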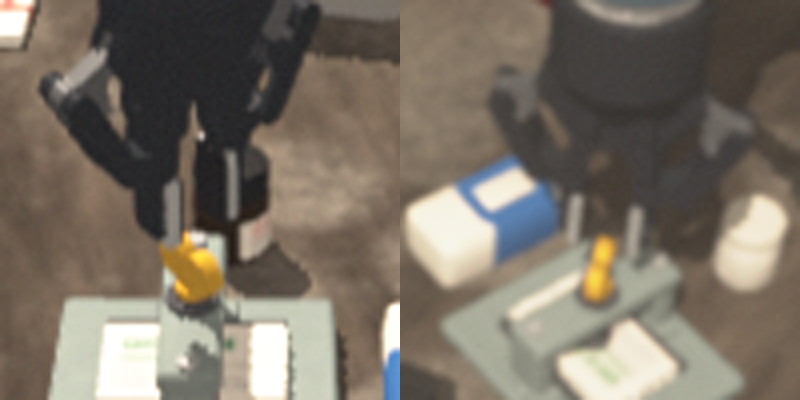

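The side crop shows the pad ends at (173,243) and (233,218), and the scene crop shows them at (634,257) and (576,240). Both sit visibly above where the nominal fingertips would be, so I'll triangulate them.

Run:
```python
from h import *
from scipy.spatial.transform import Rotation as R
s=bot.sense();M=R.from_quat(s['orientation']).as_matrix();t=s['eef_pos'];print(s['time_s'],t)
A=eyes.camera_info("side");B=eyes.camera_info("scene");W=eyes.camera_info("wrist")
ra=lambda x,y:ray(A,182+x/4,150+y/4)
rb=lambda x,y:ray(B,256+x/4,115+y/4)
rw=lambda x,y:ray(W,130+x/3.333,150+y/3.333)
for n,a,b,w in(("L",(173,243),(234,257),(325,325)),("R",(233,218),(176,240),(495,325))):
    for k,P in(("side-scene",tri(ra(*a),rb(*b))),("side-wrist",tri(ra(*a),rw(*w))),("scene-wrist",tri(rb(*b),rw(*w)))):print(n,k,P.round(1),(M.T@(P-t)).round(1))
```

```text
3.6833 [517.1224843  -50.38735241  93.00303162]
L side-scene [504.9 -55.6 103.5] [  0.7 -13.2 -10.5]
L side-wrist [505.5 -53.3 102.8] [  2.5 -11.7  -9.8]
L scene-wrist [501.5 -53.8 103.5] [  3.8 -15.5 -10.5]
R side-scene [535.4 -44.3 104.2] [ -2.5  19.1 -11.2]
R side-wrist [533.6 -41.7 102. ] [ 0.6 18.6 -9. ]
R scene-wrist [523.4 -33.4 118.5] [ 12.6  13.1 -25.5]
```

The images put the tips near z≈103, above the bar top at 99, while the nominal figure is 76. I'll go down slightly, within the nominal clearance, and close gently to feel which is right.

Call:
jog_arm --targets '[[[-0.45,1,0,2,0,0,0],[-0.55,1,0,4,0,0,0],[-0.65,1,0,4,0,0,0],[-0.7,1,0,4,0,0,0],[-0.74,1,0,4,0,0,0],[-0.77,1,0,4,0,0,0],[-0.8,1,0,4,0,0,0],[-0.83,1,0,4,0,0,0],[-0.86,1,0,4,0,0,0],[-0.86,1,0,4,0,0,0]]]' --force 20

```text
time_s: 4.52
eef_pos: [516.2, -49.3, 88.2]
orientation: [0.53, 0.848, 0.0, 0.0]
ft_force: [-0.1, 0.6, 0.5]
opening: 6.2
finger_force: 0.0
```

Run:
```python
from h import *
s=bot.sense();print({k:s[k] for k in('time_s','eef_pos','ft_force','torque','opening','finger_force')})
im=eyes.snapshot("wrist");a=eyes.snapshot("side")
cv2.imwrite("pics/w4.png",np.hstack([cv2.resize(im[170:320,150:350],(440,330),interpolation=2),cv2.resize(a[150:250,182:282],(330,330),interpolation=2)])[:,:,::-1])
```

```text
{'time_s': 4.5167, 'eef_pos': array([516.22390957, -49.27659658,  88.20972992]), 'ft_force': array([-0.09065313,  0.61507937,  0.47461123]), 'torque': array([-0.02020364,  0.03287998, -0.01482534]), 'opening': 6.169253278594411, 'finger_force': 0.0}
```

View pics/w4.png

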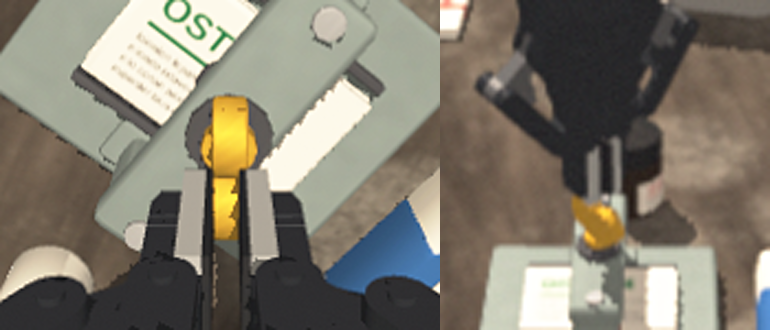

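Opening reached 6 mm with no force, so the pads really are above the bar and the tips reach about 27 mm less than stated. I'll reopen and go down 17 mm to straddle the bar.

Call:
jog_arm --targets '[[[-0.55,0,0,0,0,0,0],[-0.5,0,0,0,0,0,0],[-0.5,0,0,0,0,0,0],[-0.5,0,0,3,0,0,0],[-0.5,0,0,6,0,0,0],[-0.5,0,0,9,0,0,0],[-0.5,0,0,12,0,0,0],[-0.5,0,0,15,0,0,0],[-0.5,0,0,17,0,0,0],[-0.5,0,0,17,0,0,0]]]'

```text
time_s: 5.45
eef_pos: [515.8, -49.2, 70.4]
orientation: [0.53, 0.848, -0.0, -0.001]
ft_force: [1.0, -0.2, -0.2]
opening: 21.2
finger_force: 0.0
```

Run:
```python
from h import *
s=bot.sense();print({k:s[k] for k in('time_s','eef_pos','orientation','ft_force','torque','opening','finger_force')})
c=eyes.camera_info("wrist");im=eyes.snapshot("wrist");cv2.imwrite("pics/w5.png",im[:,:,::-1])
# gold mask columns per row, and pad (light grey) inner edges
hs=cv2.cvtColor(im,cv2.COLOR_RGB2HSV);g=cv2.inRange(hs,(14,110,90),(34,255,255))
for v in range(200,300,8):
    x=np.nonzero(g[v,200:300])[0]+200
    print(v,(x.min(),x.max()) if len(x) else None," ".join(str(k) for k in hs[v,216:290:4,2]))
```

```text
{'time_s': 5.45, 'eef_pos': array([515.84425707, -49.2291418 ,  70.38344799]), 'orientation': array([ 5.30287215e-01,  8.47817874e-01, -2.11605168e-04, -5.26112232e-04]), 'ft_force': array([ 1.04125953, -0.22747213, -0.21905458]), 'torque': array([-0.02046398, -0.00251852,  0.02064405]), 'opening': 21.195228594619188, 'finger_force': 0.0}
200 None 249 235 253 255 130 255 253 252 226 254 114 159 173 176 174 175 177 178 177
208 None 241 236 253 201 250 253 251 91 108 148 175 175 174 172 172 175 177 178 176
216 None 244 239 253 215 253 255 96 134 170 174 175 174 173 172 173 175 176 174 175
224 None 245 227 253 242 245 125 166 174 178 148 139 177 174 171 175 174 173 174 172
232 (np.int64(246), np.int64(263)) 255 253 253 106 157 173 87 96 233 234 231 229 102 92 146 175 173 173 172
240 (np.int64(245), np.int64(264)) 96 99 141 171 174 94 97 112 254 252 252 253 161 94 95 148 173 139 255
248 (np.int64(241), np.int64(267)) 130 173 173 74 137 95 75 238 255 254 254 254 210 101 92 58 172 168 254
256 (np.int64(242), np.int64(267)) 149 176 176 39 62 151 58 121 239 241 245 245 184 85 164 39 176 175 185
264 (np.int64(246), np.int64(263)) 176 175 176 41 48 170 169 111 188 191 208 206 143 161 255 36 162 176 176
272 (np.int64(246), np.int64(263)) 175 175 144 29 34 167 168 164 252 252 251 253 48 45 151 27 67 175 175
280 (np.int64(246), np.int64(263)) 175 175 36 28 32 168 168 160 255 254 254 255 87 96 64 26 38 176 175
288 (np.int64(246), np.int64(263)) 213 210 58 25 78 165 121 88 240 241 246 245 92 96 92 26 59 217 217
296 (np.int64(246), np.int64(262)) 48 45 60 27 134 100 100 109 181 187 199 204 94 95 95 26 58 28 47
```

The pads now straddle the bar, centred in the view: bar columns 246–263, pad edges about 234 and 275. I'll close gently.

Call:
jog_arm --targets '[[[-0.6,0,0,0,0,0,0],[-0.65,0,0,0,0,0,0],[-0.7,0,0,0,0,0,0],[-0.74,0,0,0,0,0,0],[-0.77,0,0,0,0,0,0],[-0.8,0,0,0,0,0,0],[-0.83,0,0,0,0,0,0],[-0.86,0,0,0,0,0,0],[-0.9,0,0,0,0,0,0],[-0.9,0,0,0,0,0,0]]]' --force 20

```text
time_s: 6.33
eef_pos: [516.6, -49.1, 71.5]
orientation: [0.53, 0.848, 0.0, 0.0]
ft_force: [4.4, 1.9, 0.5]
opening: 8.8
finger_force: 21.0
```

```bash
cat > st.py <<'E'
from workcell import bot
import numpy as np
s=bot.sense();q=s['orientation'];x,y=q[0],q[1]
yaw=np.degrees(np.arctan2(2*y*y-1,2*x*y))
print(s['time_s'],'F',s['ft_force'].round(2),'M',s['torque'].round(3),'p',s['eef_pos'].round(1),'yaw',yaw.round(2),'q6',np.degrees(s['qpos'][5]).round(2),'eff6',s['joint_efforts'][5].round(3),'op',round(s['opening'],2),s['finger_force'])
E
python3 st.py
```

```text
6.3333 F [4.43 1.88 0.47] M [ 0.315 -0.552 -0.039] p [516.6 -49.1  71.5] yaw 25.96 q6 -35.17 eff6 -0.034 op 8.79 21.005746722221375
```

The bar is held at 8.8 mm, with 4.8 N of side load along tool +y. I'll relieve that with a small shift.

Call:
jog_arm --targets '[[[-0.9,0,0.2,0,0,0,0],[-0.9,0,0.4,0,0,0,0],[-0.9,0,0.4,0,0,0,0],[-0.9,0,0.4,0,0,0,0],[-0.9,0,0.4,0,0,0,0],[-0.9,0,0.4,0,0,0,0],[-0.9,0,0.4,0,0,0,0],[-0.9,0,0.4,0,0,0,0],[-0.9,0,0.4,0,0,0,0],[-0.9,0,0.4,0,0,0,0]]]'

```text
time_s: 7.17
eef_pos: [516.7, -49.1, 71.4]
orientation: [0.53, 0.848, 0.0, 0.0]
ft_force: [2.8, 1.6, 3.0]
opening: 8.2
finger_force: 21.4
```

```bash
python3 st.py
```

```text
7.1667 F [2.8  1.57 2.96] M [ 0.217 -0.404 -0.05 ] p [516.7 -49.1  71.4] yaw 25.95 q6 -35.14 eff6 -0.031 op 8.19 21.36381983757019
```

Call:
jog_arm --targets '[[[-0.9,0,0.4,0,0,0,0],[-0.9,0,0.8,0,0,0,0],[-0.9,0,0.8,0,0,0,2],[-0.9,0,0.8,0,0,0,5],[-0.9,0,0.8,0,0,0,8],[-0.9,0,0.8,0,0,0,11],[-0.9,0,0.8,0,0,0,14],[-0.9,0,0.8,0,0,0,17],[-0.9,0,0.8,0,0,0,20],[-0.9,0,0.8,0,0,0,20]]]'

```text
time_s: 8.0
eef_pos: [517.0, -49.0, 71.4]
orientation: [0.671, 0.742, -0.0, -0.0]
ft_force: [0.1, 0.1, 5.2]
opening: 8.5
finger_force: 21.6
```

```bash
python3 st.py
```

```text
8.0 F [0.06 0.08 5.16] M [ 0.093 -0.009 -0.071] p [517.  -49.   71.4] yaw 5.79 q6 -14.93 eff6 0.642 op 8.49 21.566016376018524
```

Side load is now about zero and the turning torque is normal. I'll continue within the guaranteed free 60° (now at 20, going to 52).

Call:
jog_arm --targets '[[[-0.9,0,0,0,0,0,4],[-0.9,0,0,0,0,0,8],[-0.9,0,0,0,0,0,12],[-0.9,0,0,0,0,0,16],[-0.9,0,0,0,0,0,20],[-0.9,0,0,0,0,0,24],[-0.9,0,0,0,0,0,28],[-0.9,0,0,0,0,0,31],[-0.9,0,0,0,0,0,32],[-0.9,0,0,0,0,0,32]]]'

```text
time_s: 8.83
eef_pos: [517.2, -49.0, 71.4]
orientation: [0.848, 0.529, -0.0, 0.0]
ft_force: [1.2, 0.1, 5.2]
opening: 8.2
finger_force: 21.6
```

```bash
python3 st.py
```

```text
8.8333 F [1.24 0.05 5.19] M [ 0.049 -0.083 -0.022] p [517.2 -49.   71.4] yaw -26.07 q6 16.93 eff6 0.296 op 8.19 21.559784710407257
```

Call:
jog_arm --targets '[[[-0.9,0,0,0,0,0,1],[-0.9,0,0,0,0,0,2],[-0.9,0,0,0,0,0,3],[-0.9,0,0,0,0,0,4],[-0.9,0,0,0,0,0,5],[-0.9,0,0,0,0,0,6],[-0.9,0,0,0,0,0,6],[-0.9,0,0,0,0,0,6],[-0.9,0,0,0,0,0,6],[-0.9,0,0,0,0,0,6]]]'

```text
time_s: 9.67
eef_pos: [517.2, -49.0, 71.4]
orientation: [0.875, 0.485, -0.0, 0.0]
ft_force: [0.9, 0.3, 4.6]
opening: 8.2
finger_force: 21.5
```

```bash
python3 st.py
```

```text
9.6667 F [0.89 0.26 4.57] M [ 0.061 -0.118  0.027] p [517.2 -49.   71.4] yaw -32.01 q6 22.87 eff6 -0.025 op 8.15 21.547881960868835
```

Call:
jog_arm --targets '[[[-0.9,0,0,0,0,0,1],[-0.9,0,0,0,0,0,2],[-0.9,0,0,0,0,0,3],[-0.9,0,0,0,0,0,4],[-0.9,0,0,0,0,0,5],[-0.9,0,0,0,0,0,5],[-0.9,0,0,0,0,0,5],[-0.9,0,0,0,0,0,5],[-0.9,0,0,0,0,0,5],[-0.9,0,0,0,0,0,5]]]'

```text
time_s: 10.5
eef_pos: [517.2, -49.0, 71.4]
orientation: [0.895, 0.446, -0.0, 0.0]
ft_force: [0.1, -0.4, 5.4]
opening: 8.3
finger_force: 21.5
```

```bash
python3 st.py
```

```text
10.5 F [ 0.07 -0.42  5.45] M [ 0.074 -0.197 -0.036] p [517.2 -49.   71.4] yaw -37.01 q6 27.87 eff6 -0.025 op 8.34 21.541380286216736
```

Call:
jog_arm --targets '[[[-0.9,0,0,0,0,0,1],[-0.9,0,0,0,0,0,2],[-0.9,0,0,0,0,0,3],[-0.9,0,0,0,0,0,4],[-0.9,0,0,0,0,0,5],[-0.9,0,0,0,0,0,5],[-0.9,0,0,0,0,0,5],[-0.9,0,0,0,0,0,5],[-0.9,0,0,0,0,0,5],[-0.9,0,0,0,0,0,5]]]'

```text
time_s: 11.33
eef_pos: [517.3, -49.0, 71.4]
orientation: [0.914, 0.407, -0.0, 0.0]
ft_force: [0.9, 0.0, 4.9]
opening: 8.0
finger_force: 21.5
```

```bash
python3 st.py
```

```text
11.3333 F [0.95 0.04 4.91] M [ 0.082 -0.178 -0.028] p [517.3 -49.   71.4] yaw -42.01 q6 32.87 eff6 -0.025 op 8.02 21.537887156009674
```

Call:
jog_arm --targets '[[[-0.9,0,0,0,0,0,1],[-0.9,0,0,0,0,0,2],[-0.9,0,0,0,0,0,3],[-0.9,0,0,0,0,0,4],[-0.9,0,0,0,0,0,5],[-0.9,0,0,0,0,0,5],[-0.9,0,0,0,0,0,5],[-0.9,0,0,0,0,0,5],[-0.9,0,0,0,0,0,5],[-0.9,0,0,0,0,0,5]]]'

```text
time_s: 12.17
eef_pos: [517.3, -49.0, 71.4]
orientation: [0.931, 0.366, -0.0, 0.0]
ft_force: [1.5, -0.2, 5.4]
opening: 8.3
finger_force: 21.5
```

```bash
python3 st.py
```

```text
12.1667 F [ 1.46 -0.17  5.41] M [-0.007 -0.186 -0.05 ] p [517.3 -49.   71.4] yaw -47.03 q6 37.89 eff6 -0.025 op 8.31 21.546654403209686
```

Call:
jog_arm --targets '[[[-0.9,0,0,0,0,0,1],[-0.9,0,0,0,0,0,2],[-0.9,0,0,0,0,0,3],[-0.9,0,0,0,0,0,4],[-0.9,0,0,0,0,0,5],[-0.9,0,0,0,0,0,5],[-0.9,0,0,0,0,0,5],[-0.9,0,0,0,0,0,5],[-0.9,0,0,0,0,0,5],[-0.9,0,0,0,0,0,5]]]'

```text
time_s: 13.0
eef_pos: [517.3, -49.0, 71.4]
orientation: [0.946, 0.325, -0.0, 0.0]
ft_force: [1.7, 1.0, 5.2]
opening: 8.6
finger_force: 21.5
```

```bash
python3 st.py
```

```text
13.0 F [1.65 0.99 5.15] M [ 0.04  -0.161  0.01 ] p [517.3 -49.   71.4] yaw -52.03 q6 42.89 eff6 -0.025 op 8.55 21.542076766490936
```

Call:
jog_arm --targets '[[[-0.9,0,0,0,0,0,1],[-0.9,0,0,0,0,0,2],[-0.9,0,0,0,0,0,3],[-0.9,0,0,0,0,0,4],[-0.9,0,0,0,0,0,5],[-0.9,0,0,0,0,0,5],[-0.9,0,0,0,0,0,5],[-0.9,0,0,0,0,0,5],[-0.9,0,0,0,0,0,5],[-0.9,0,0,0,0,0,5]]]'

```text
time_s: 13.83
eef_pos: [517.3, -49.1, 71.4]
orientation: [0.959, 0.284, -0.0, 0.0]
ft_force: [1.1, -0.9, 5.5]
opening: 8.5
finger_force: 21.5
```

```bash
python3 st.py
```

```text
13.8333 F [ 1.14 -0.9   5.47] M [ 0.012 -0.22  -0.073] p [517.3 -49.1  71.4] yaw -57.04 q6 47.9 eff6 -0.024 op 8.49 21.54615193605423
```

Call:
jog_arm --targets '[[[-0.9,0.2,0.1,0,0,0,1],[-0.9,0.3,0.2,0,0,0,2],[-0.9,0.3,0.2,0,0,0,3],[-0.9,0.3,0.2,0,0,0,4],[-0.9,0.3,0.2,0,0,0,5],[-0.9,0.3,0.2,0,0,0,5],[-0.9,0.3,0.2,0,0,0,5],[-0.9,0.3,0.2,0,0,0,5],[-0.9,0.3,0.2,0,0,0,5],[-0.9,0.3,0.2,0,0,0,5]]]'

```text
time_s: 14.67
eef_pos: [517.4, -49.1, 71.4]
orientation: [0.97, 0.242, -0.0, 0.0]
ft_force: [-0.3, -0.3, 5.8]
opening: 8.0
finger_force: 21.6
```

```bash
python3 st.py
```

```text
14.6667 F [-0.27 -0.3   5.75] M [-0.005 -0.005 -0.025] p [517.4 -49.1  71.4] yaw -62.05 q6 52.9 eff6 -0.019 op 7.98 21.61266803741455
```

The side load is gone. Carrying on.

Call:
jog_arm --targets '[[[-0.9,0,0,0,0,0,1],[-0.9,0,0,0,0,0,2],[-0.9,0,0,0,0,0,3],[-0.9,0,0,0,0,0,4],[-0.9,0,0,0,0,0,5],[-0.9,0,0,0,0,0,5],[-0.9,0,0,0,0,0,5],[-0.9,0,0,0,0,0,5],[-0.9,0,0,0,0,0,5],[-0.9,0,0,0,0,0,5]]]'

```text
time_s: 15.5
eef_pos: [517.4, -49.1, 71.4]
orientation: [0.98, 0.199, -0.0, 0.0]
ft_force: [0.7, -0.7, 6.3]
opening: 8.3
finger_force: 21.6
```

```bash
python3 st.py
```

```text
15.5 F [ 0.73 -0.67  6.25] M [ 0.047 -0.002  0.005] p [517.4 -49.1  71.4] yaw -67.05 q6 57.9 eff6 -0.025 op 8.27 21.606255769729614
```

Call:
jog_arm --targets '[[[-0.9,0,0,0,0,0,1],[-0.9,0,0,0,0,0,2],[-0.9,0,0,0,0,0,3],[-0.9,0,0,0,0,0,4],[-0.9,0,0,0,0,0,5],[-0.9,0,0,0,0,0,5],[-0.9,0,0,0,0,0,5],[-0.9,0,0,0,0,0,5],[-0.9,0,0,0,0,0,5],[-0.9,0,0,0,0,0,5]]]'

```text
time_s: 16.33
eef_pos: [517.5, -49.1, 71.4]
orientation: [0.988, 0.156, -0.0, 0.0]
ft_force: [-0.2, -0.0, 5.6]
opening: 8.5
finger_force: 21.6
```

```bash
python3 st.py
```

```text
16.3333 F [-0.16 -0.02  5.63] M [ 0.004 -0.047  0.033] p [517.5 -49.1  71.4] yaw -72.05 q6 62.9 eff6 -0.025 op 8.55 21.602888703346252
```

Call:
jog_arm --targets '[[[-0.9,0,0,0,0,0,1],[-0.9,0,0,0,0,0,2],[-0.9,0,0,0,0,0,3],[-0.9,0,0,0,0,0,4],[-0.9,0,0,0,0,0,5],[-0.9,0,0,0,0,0,5],[-0.9,0,0,0,0,0,5],[-0.9,0,0,0,0,0,5],[-0.9,0,0,0,0,0,5],[-0.9,0,0,0,0,0,5]]]'

```text
time_s: 17.17
eef_pos: [517.5, -49.2, 71.4]
orientation: [0.994, 0.113, -0.0, 0.0]
ft_force: [0.4, -1.4, 5.8]
opening: 8.2
finger_force: 21.6
```

```bash
python3 st.py
```

```text
17.1667 F [ 0.4  -1.4   5.83] M [-0.017  0.014  0.022] p [517.5 -49.2  71.4] yaw -77.05 q6 67.9 eff6 -0.025 op 8.19 21.601123809814453
```

Call:
jog_arm --targets '[[[-0.9,0,0,0,0,0,1],[-0.9,0,0,0,0,0,2],[-0.9,0,0,0,0,0,3],[-0.9,0,0,0,0,0,4],[-0.9,0,0,0,0,0,5],[-0.9,0,0,0,0,0,5],[-0.9,0,0,0,0,0,5],[-0.9,0,0,0,0,0,5],[-0.9,0,0,0,0,0,5],[-0.9,0,0,0,0,0,5]]]'

```text
time_s: 18.0
eef_pos: [517.4, -49.1, 71.4]
orientation: [0.998, 0.069, -0.0, 0.0]
ft_force: [0.2, -0.5, 5.3]
opening: 8.4
finger_force: 21.6
```

```bash
python3 st.py
```

```text
18.0 F [ 0.22 -0.5   5.26] M [-0.01  -0.012 -0.009] p [517.4 -49.1  71.4] yaw -82.05 q6 72.9 eff6 -0.025 op 8.41 21.597337424755096
```

Call:
jog_arm --targets '[[[-0.9,0,0,0,0,0,1],[-0.9,0,0,0,0,0,2],[-0.9,0,0,0,0,0,3],[-0.9,0,0,0,0,0,4],[-0.9,0,0,0,0,0,5],[-0.9,0,0,0,0,0,5],[-0.9,0,0,0,0,0,5],[-0.9,0,0,0,0,0,5],[-0.9,0,0,0,0,0,5],[-0.9,0,0,0,0,0,5]]]'

```text
time_s: 18.83
eef_pos: [517.5, -49.2, 71.4]
orientation: [1.0, 0.026, -0.0, 0.0]
ft_force: [0.8, -0.1, 5.5]
opening: 8.1
finger_force: 29.0
```

```bash
python3 st.py
python3 - <<'E'
from h import *
im=eyes.snapshot("wrist");cv2.imwrite("pics/w6.png",im[:,:,::-1])
p=gold(im,(200,180,310,320))
for v in range(228,300,10):
    x=p[p[:,1]==v][:,0];print(v,(x.min(),x.max()) if len(x) else None,end=' ')
# base plate yaw from side picture vs start
def quad(im):
    L=im.astype(int);m=((L[...,1]-L[...,0]>2)&(L[...,1]>80)).astype(np.uint8);m=cv2.morphologyEx(m,cv2.MORPH_OPEN,np.ones((3,3)))
    m[:180]=0;m[290:]=0;m[:,:180]=0;m[:,275:]=0
    n,l,s,c=cv2.connectedComponentsWithStats(m);i=1+s[1:,4].argmax();ys,xs=np.nonzero(l==i);C=eyes.camera_info("side")
    q=np.array([onz(C,x,y,18)[:2] for x,y in zip(xs,ys)],np.float32);return cv2.minAreaRect(cv2.convexHull(q)),s[i]
print();print(quad(cv2.imread("pics/side0.png")[:,:,::-1]));print(quad(eyes.snapshot("side")))
E
```

```text
18.8333 F [ 0.79 -0.1   5.53] M [-0.156  0.024  0.585] p [517.5 -49.2  71.4] yaw -86.99 q6 77.85 eff6 0.564 op 8.14 28.97535107564181
228 (np.float64(243.0), np.float64(259.0)) 238 (np.float64(243.0), np.float64(261.0)) 248 (np.float64(243.0), np.float64(260.0)) 258 (np.float64(244.0), np.float64(260.0)) 268 (np.float64(245.0), np.float64(260.0)) 278 (np.float64(245.0), np.float64(260.0)) 288 (np.float64(245.0), np.float64(260.0)) 298 None 
(((458.2303466796875, -48.14185333251953), (91.74329376220703, 25.5708065032959), 84.23637390136719), array([194, 232,  15,  33, 264], dtype=int32))
(((458.75830078125, -41.96299743652344), (90.39503479003906, 20.84078025817871), 79.71473693847656), array([194, 230,  13,  33, 250], dtype=int32))
```

The stop is felt: torque jumped to 0.585 N m between yaw -82 and -87. I'll relieve it at once, to locate the contact angle.

Call:
jog_arm --targets '[[[-0.9,0,0,0,0,0,-2],[-0.9,0,0,0,0,0,-3],[-0.9,0,0,0,0,0,-3],[-0.9,0,0,0,0,0,-3],[-0.9,0,0,0,0,0,-3],[-0.9,0,0,0,0,0,-3],[-0.9,0,0,0,0,0,-3],[-0.9,0,0,0,0,0,-3],[-0.9,0,0,0,0,0,-3],[-0.9,0,0,0,0,0,-3]]]'

```text
time_s: 19.77
eef_pos: [517.5, -49.2, 71.4]
orientation: [0.999, 0.052, -0.0, 0.0]
ft_force: [-0.1, -0.5, 5.9]
opening: 8.3
finger_force: 21.6
```

```bash
python3 st.py
python3 - <<'E'
from h import *
im=eyes.snapshot("wrist");cv2.imwrite("pics/w7.png",im[:,:,::-1])
p=gold(im,(200,180,310,320))
for v in range(228,300,10):
    x=p[p[:,1]==v][:,0];print(v,(x.min(),x.max()) if len(x) else None,end=' ')
# press yaw: match small static patches between before/after side & scene images by phase/ECC
for n,(u0,v0,u1,v1) in(("side",(185,222,275,280)),("scene",(262,170,345,236))):
    a=cv2.imread(f"pics/{n}0.png",0);b=cv2.cvtColor(eyes.snapshot(n),cv2.COLOR_RGB2GRAY);cv2.imwrite(f"pics/{n}7.png",b)
    W=np.eye(2,3,dtype=np.float32)
    if n=="side": v0=255
    else: v0=205
    cc,W=cv2.findTransformECC(a[v0:v1,u0:u1],b[v0:v1,u0:u1],W,cv2.MOTION_EUCLIDEAN,(3,100,1e-6),None,5)
    m=np.array([(u1-u0)/2,(v1-v0)/2,1]);print(n,cc,np.degrees(np.arctan2(W[1,0],W[0,0])),W@m-m[:2])
E
```

```text
19.7667 F [-0.11 -0.5   5.88] M [-0.058 -0.037  0.205] p [517.5 -49.2  71.4] yaw -84.03 q6 74.88 eff6 0.173 op 8.34 21.634012162685394
228 (np.float64(244.0), np.float64(261.0)) 238 (np.float64(244.0), np.float64(261.0)) 248 (np.float64(244.0), np.float64(261.0)) 258 (np.float64(245.0), np.float64(260.0)) 268 (np.float64(245.0), np.float64(260.0)) 278 (np.float64(245.0), np.float64(260.0)) 288 (np.float64(244.0), np.float64(260.0)) 298 None side 0.9097598624281604 -0.04843045 [0.3287519 0.0152817]
scene 0.9993160730010269 -0.027226988 [-0.03130893 -0.01664323]
```

Torque fell linearly (0.585→0.205 N m over 3°), which puts the stop at yaw ≈ -82.5. The scene image shows the press has not moved. I'll back off to yaw ≈ +7.7, a quarter turn.

Call:
jog_arm --targets '[[[-0.9,0,0,0,0,0,-4],[-0.9,0,0,0,0,0,-9],[-0.9,0,0,-0.1,0,0,-14],[-0.9,0,0,-0.1,0,0,-19],[-0.9,0,0,-0.1,0,0,-24],[-0.9,0,0,-0.1,0,0,-29],[-0.9,0,0,-0.2,0,0,-34],[-0.9,0,0,-0.2,0,0,-39],[-0.9,0,0,-0.2,0,0,-43],[-0.9,0,0,-0.2,0,0,-45]]]'

```text
time_s: 20.75
eef_pos: [517.3, -49.0, 71.4]
orientation: [0.902, 0.432, -0.0, -0.0]
ft_force: [1.2, -0.8, 4.4]
opening: 8.3
finger_force: 21.6
```

```bash
python3 st.py
```

```text
20.75 F [ 1.25 -0.82  4.41] M [ 0.014  0.004 -0.055] p [517.3 -49.   71.4] yaw -38.84 q6 29.69 eff6 0.018 op 8.32 21.557672917842865
```

Call:
jog_arm --targets '[[[-0.9,0,0,0,0,0,-5],[-0.9,0,0,-0.1,0,0,-11],[-0.9,0,0,-0.1,0,0,-17],[-0.9,0,0,-0.1,0,0,-23],[-0.9,0,0,-0.2,0,0,-29],[-0.9,0,0,-0.2,0,0,-35],[-0.9,0,0,-0.2,0,0,-40],[-0.9,0,0,-0.2,0,0,-44],[-0.9,0,0,-0.2,0,0,-46.8],[-0.9,0,0,-0.2,0,0,-46.8]]]'

```text
time_s: 21.58
eef_pos: [517.1, -48.9, 71.4]
orientation: [0.657, 0.754, -0.001, -0.0]
ft_force: [-0.8, -0.5, 5.3]
opening: 8.2
finger_force: 21.5
```

```bash
python3 st.py
```

```text
21.5833 F [-0.8  -0.46  5.31] M [-0.011  0.168  0.028] p [517.1 -48.9  71.4] yaw 7.86 q6 -17.0 eff6 -0.695 op 8.17 21.515399515628815
```

Call:
jog_arm --targets '[[[-0.9,0,0,0,0,0,0],[-0.9,0,0,0,0,0,0],[-0.8,0,0,0,0,0,0],[-0.7,0,0,0,0,0,0],[-0.6,0,0,0,0,0,0],[-0.45,0,0,0,0,0,0],[-0.45,0,0,0,0,0,0],[-0.45,0,0,0,0,0,0],[-0.45,0,0,0,0,0,0],[-0.45,0,0,0,0,0,0]]]'

```text
time_s: 22.42
eef_pos: [517.6, -48.7, 71.5]
orientation: [0.658, 0.753, -0.0, -0.0]
ft_force: [1.5, -0.7, -0.4]
opening: 23.7
finger_force: 0.0
```

```bash
python3 st.py
```

```text
22.4167 F [ 1.47 -0.74 -0.39] M [0.017 0.029 0.02 ] p [517.6 -48.7  71.5] yaw 7.76 q6 -16.88 eff6 0.001 op 23.66 0.0
```

Call:
jog_arm --targets '[[[-0.45,0,0,-10,0,0,0],[-0.45,0,0,-25,0,0,0],[-0.45,0,0,-50,0,0,0],[-0.45,0,0,-80,0,0,0],[-0.45,-20,0,-92,0,0,0],[-0.45,-45,0,-92,0,0,0],[-0.45,-70,0,-92,0,0,0],[-0.45,-85,0,-92,0,0,0],[-0.45,-85,0,-92,0,0,0],[-0.45,-85,0,-92,0,0,0]]]'

```text
time_s: 23.25
eef_pos: [529.1, -133.4, 164.1]
orientation: [0.658, 0.753, 0.0, -0.0]
ft_force: [0.3, 1.1, 0.5]
opening: 23.4
finger_force: 0.0
```

```bash
python3 st.py
python3 - <<'E'
from h import *
c=eyes.camera_info("wrist");im=eyes.snapshot("wrist");p=gold(im,(200,20,310,180))
q=np.array([onz(c,*t,90)[:2] for t in p]);w,V=np.linalg.eigh(np.cov(q.T));print(len(p),q.mean(0),np.degrees(np.arctan2(V[1,1],V[0,1])))
u,v=p.mean(0).astype(int);print(u-65,v-50,p.min(0),p.max(0))
cv2.imwrite("pics/w8.png",cv2.resize(im[max(v-75,0):v+75,u-98:u+98,::-1],(784,600),interpolation=0))
for n,(u0,v0,u1,v1) in(("side",(185,255,275,280)),("scene",(262,205,345,236))):
    a=cv2.imread(f"pics/{n}0.png",0);b=cv2.cvtColor(eyes.snapshot(n),cv2.COLOR_RGB2GRAY)
    W=np.eye(2,3,dtype=np.float32)
    cc,W=cv2.findTransformECC(a[v0:v1,u0:u1],b[v0:v1,u0:u1],W,cv2.MOTION_EUCLIDEAN,(3,100,1e-6),None,5)
    m=np.array([(u1-u0)/2,(v1-v0)/2,1]);print(n,cc,np.degrees(np.arctan2(W[1,0],W[0,0])),W@m-m[:2])
E
```

```text
23.25 F [0.34 1.08 0.46] M [-0.036  0.005  0.007] p [ 529.1 -133.4  164.1] yaw 7.67 q6 -25.4 eff6 -0.09 op 23.42 0.0
825 [516.37847098 -49.17134678] 98.00607345778735
186 41 [241.  63.] [261. 120.]
side 0.9873410690408995 0.10141104 [-0.11938752  0.11574914]
scene 0.9999178313520997 0.006368754 [0.0118227  0.00962125]
```

View pics/w8.png

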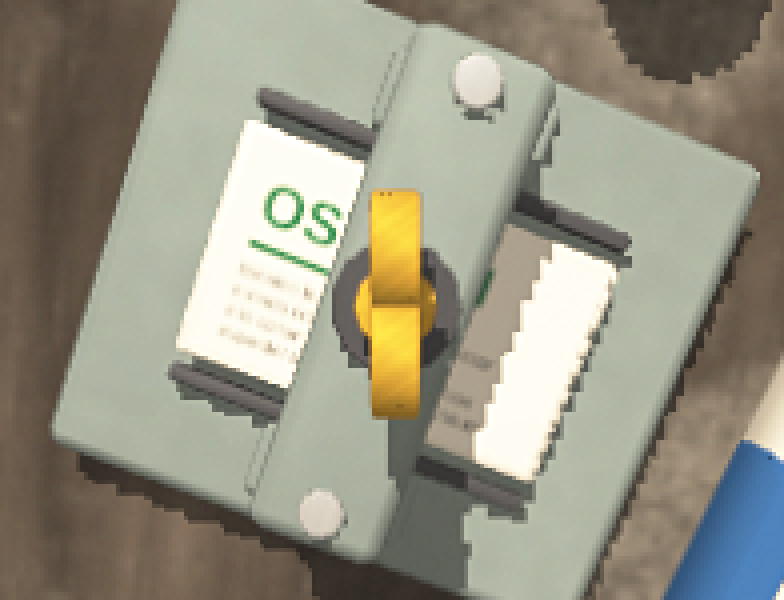

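The wings (crop 372–422 × 190–418) now point along yaw ≈ 97.7°. That is a quarter turn back from the felt stop (7.7° hold angle, against -82.5°). The press hasn't moved and the gripper is clear, so I'm handing in.

```bash
python3 -c "
from workcell import ticket;print(ticket.job_done())"
```

```text
the job is handed in; nothing more can be done
None
```

The screw was turned clockwise to its felt stop, backed off a quarter turn (about 90°) and released, and the job is handed in; the press shows no movement in the camera checks, though the torque briefly reached 0.585 N m at the stop, above the roughly 0.35 N m that can slide it.

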